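# Load leaning kitchen canisters into the carrying crate and close its keeper bar

## Robot

A 6-joint arm with a two-finger parallel gripper is mounted at the origin on the work surface. World frame = base frame: x ahead of the robot, y to its left, z up, the work surface at z = 0. Lengths are in mm, angles in rad, forces in N, time in s.
With the tool pointing down it reaches from about 325 to 875 mm from the base axis. Payload 4.4 kg.
Tool frame: the origin (TCP) lies at the very end of the fingers, on their centre line; the grasp point (between the pads) lies 19 mm behind it; z points along the fingers, y is the line along which they close (so a half turn about z gives the same grasp; the last joint's range is limited). The gripper opens to 85 mm and grips with 20 to 120 N. Pads are 22 mm wide; open, the fingers measure 114 mm over their backs; the gripper's body (76 mm by 85 mm) begins 54 mm behind the grasp point. The pads swing forward as they close: fully open they stand 13 mm farther back than shut.
Start: joints at [1.149, 0.207, 1.542, -0, 1.393, -0.15], TCP at [154.378, 553.891, 231.282] pointing down, gripper open.
Joint ranges: [-2.73, 2.73], [-0.86, 2.22], [0.23, 2.46], [-1.11, 4.25], [0.08, 2.63], [-2.82, 2.82]. Speed limits (rad/s): [2.79, 2.79, 3.14, 3.14, 3.14, 3.14].

## Interface

Orientations are given as a 3x3 rotation matrix whose columns are the frame's x, y, z axes.
In Python, from workcell import read_state, imaging, order gives the robot as it stands. The module is installed in compiled form; this text tells all that it offers.
- The arm moves only by the shell command python3 -m handwheel 'ROWS'. ROWS is JSON, a list that holds one entry, the list of rows, each a list of 7 numbers: the turn, a rotation vector about the tool's x, y, z in degrees, then the shift along the tool's x, y, z in cm, then the finger opening in cm, from 0 to 8.54. A call has 1 to 5 rows; each row is the pose to reach, as a shift and turn from the pose commanded when the call began, along the tool's axes at that moment; what a row does not reach only later rows make up. A row lasts 1/12 s, in which the tool goes at most 41.7 mm and 7.16 degrees, less where a joint would pass 70% of its speed; a pose out of reach is approached as far as the arm can. A call with a gripper value outside its range is refused whole. The fingers move at their own pace and stop on an object; the grip force is fixed at half the most. Time passes only in rows, so rows that repeat a pose let the fingers close. It gives the time, the measured TCP pose, the force, the opening and the grip force at its end, in the units of the state.
- read_state(): the state, without advancing time (a new reading comes with each control period).
- imaging.read_camera(name): name is "scene" or "top"; returns a dict with "pixels" (400x640x3 uint8, red, green, blue), "intrinsics" (3x3 intrinsics, pixels), "R" (3x3) and "t" (3): a world point X has camera coordinates R X + t. Camera axes: x right, y down, z forward; pixel columns grow to the right and rows downward; lengths in mm; the calibration is good to about 2 mm. A picture is of the moment at which its call begins. There is no depth.
- order.close_job(): hands the job in; it is judged then, once.
The state is a dict: "time_s": time; "q": joint angles; "qvel": joint speeds; "effort": joint torques, N m; "tool_pos": TCP position; "orientation": TCP orientation; "contact_force": force on the tool from outside, world axes, zero at the start; "torque": the same for the moment, N m; "grip_width": finger opening in mm; "grip_force": force on a finger pad.
Only numpy, scipy, OpenCV 4.12 (cv2) and the standard library are available. Lean on these libraries where they do the work, as an engineer would, in place of code of your own. Each camera call takes 0.05 s, during which the arm holds its last target. There are 200 camera calls.

## Task

Take the two steel canisters out of the leaning rack and set them down gently, upright, one in each empty (cork-floored) cell of the divided wooden crate; do not drop them in. Then swing the crate's hinged steel keeper bar over the canisters until it rests fully down in its catches, and let go. Leave the canister already in the crate, the glass jar in the rack, the mug and the bowl where they are.

Things in the scene. Friction and masses are not known exactly. Their poses are not given: they have to be found in the camera images.
- canister_a: Steel canister, 68 mm diameter, 112 mm tall to the flat lid top, plus a square dark block knob 26 mm wide (faces square to its x and y), top at 148 mm; the lid is fixed, the knob lifts it all. 0.2 to 0.42 kg. Origin: centre of underside; z up its axis. It starts in a pocket of the rack, leaning 0.6 rad (34 deg) from vertical, knob end to the robot, its y along the rack's y.
- canister_b: Steel canister, 68 mm diameter, 112 mm tall to the flat lid top, plus a square dark block knob 26 mm wide (faces square to its x and y), top at 148 mm; the lid is fixed, the knob lifts it all. 0.2 to 0.42 kg. Origin: centre of underside; z up its axis. Same as canister_a; it starts in another pocket of the rack, leaning likewise.
- pad_a: Thin fixed cork disc, 66 mm diameter, 3 mm thick, at the middle of the floor of one EMPTY cell of the crate (the other cork disc marks the other empty cell). Origin: centre of its underside, 8 mm above the counter; z up.
- pad_b: Thin fixed cork disc, 66 mm diameter, 3 mm thick, at the middle of the floor of one EMPTY cell of the crate (the other cork disc marks the other empty cell). Origin: centre of its underside, 8 mm above the counter; z up.
- rack: Fixed pale-wood rack: three square pockets in a row along y (78 mm inside, 84 mm pitch, 6 mm walls, 70 mm deep along the lean), leaning 34 deg so the mouths face the robot (-x) and up. Draw things out along their leaning axis, 70 mm or more. Origin: on the counter under the middle pocket's floor; z up, y along the row, +x away from robot.
- rail_mid (a point): Middle of the rack's steel utensil rail (12 mm thick, 300 mm long along rack y, at rack x -56, z 240 mm; level arms at its ends run back to posts). It hangs above the knobs (their middles: rack x -80, z 150 mm) in the way of a gripper coming straight down; it leaves 64 mm clear beside a leaning canister's axis for a tool tilted likewise.
- crate: Fixed brown wooden crate: three upright square cells (78 mm inside, at y -84, 0, 84 mm; 6 mm walls; floor at z 8 mm, wall tops z 70 mm). Dark steel posts at the corners (y +-133 mm): back x 47 mm, 134 mm high, with hinges; front x -34 mm, 138 mm high, with forked catches. Origin: on the counter under the middle cell; z up, y along the row, +x away from robot.
- keeper (a joint): Angle (rad) of the keeper, a U-frame of 10 mm round steel bar hinged along the crate's back. 0 = closed: level, long bar in the front catches, 3 mm above the lids, in front of the knobs. Grows up and back (1.57 straight up, limit 2.5); starts 1.9 to 2.3. Stiff hinge (about 1.5 N at the bar): stays where left, must be moved all the way. An unseated canister blocks it.
- keeper_mid (a point): Middle (on the axis) of the keeper's long bar: 10 mm round, 266 mm long, parallel to crate y, 81 mm from the hinge line; closed, it is at crate x -34, z 131 mm. It can be pinched or pushed anywhere along its length; the gaps between neighbouring knobs are 42 mm either side of this point.
- keeper_hinge (a point): Middle of the keeper's hinge line, fixed on the crate at x = +47 mm, z = 131 mm of the crate's frame; the hinge line is the crate's y direction.
- canister_c: Steel canister, 68 mm diameter, 112 mm tall to the flat lid top, plus a square dark block knob 26 mm wide (faces square to its x and y), top at 148 mm; the lid is fixed, the knob lifts it all. 0.2 to 0.42 kg. Origin: centre of underside; z up its axis. Bystander: already stands in one crate cell (any), on its bare wooden floor; stays there.
- glass_jar: Bystander: green glass jar 68 mm diameter, 101 mm tall, with a flat cork lid and no knob, leaning in one pocket of the rack; stays there. Origin: centre of its underside, z along its axis.
- mug: Bystander: green glass mug, 80 mm diameter, 90 mm tall, on the counter beyond the work. Origin: centre of its underside.
- bowl: Bystander: white bowl, 120 mm diameter, 55 mm tall, on the counter beyond the work. Origin: centre of its underside.
There are look-alikes about, which are no part of the job. What is shaped like the canister_b but blue, red or yellow is not meant.

How it is judged (in metres and radians):
On the way, in this order (a step that is already met when the one before it is completed fails the run):
1. both canisters stand upright on the floor of the two empty cells, one in each, released and at rest ((((horizontal distance between canister_a and pad_a below 0.012 m and z of canister_a in the frame of pad_a below 0.007 m and angle between canister_a's own z axis and vertical below 0.09 rad) and (horizontal distance between canister_b and pad_b below 0.012 m and z of canister_b in the frame of pad_b below 0.007 m and angle between canister_b's own z axis and vertical below 0.09 rad)) or ((horizontal distance between canister_a and pad_b below 0.012 m and z of canister_a in the frame of pad_b below 0.007 m and angle between canister_a's own z axis and vertical below 0.09 rad) and (horizontal distance between canister_b and pad_a below 0.012 m and z of canister_b in the frame of pad_a below 0.007 m and angle between canister_b's own z axis and vertical below 0.09 rad))) and contact force between each of canister_a, canister_b and the fingers below 0.2 N and linear speed of each of canister_a, canister_b below 0.03 m/s), for 0.2 s.
2. the keeper is swung fully down into its catches (value of joint keeper below 0.06 rad and (((horizontal distance between canister_a and pad_a below 0.012 m and z of canister_a in the frame of pad_a below 0.007 m and angle between canister_a's own z axis and vertical below 0.09 rad) and (horizontal distance between canister_b and pad_b below 0.012 m and z of canister_b in the frame of pad_b below 0.007 m and angle between canister_b's own z axis and vertical below 0.09 rad)) or ((horizontal distance between canister_a and pad_b below 0.012 m and z of canister_a in the frame of pad_b below 0.007 m and angle between canister_a's own z axis and vertical below 0.09 rad) and (horizontal distance between canister_b and pad_a below 0.012 m and z of canister_b in the frame of pad_a below 0.007 m and angle between canister_b's own z axis and vertical below 0.09 rad)))), for 0.2 s.
At the end, for the whole second after the job is handed in: Canisters a and b stand upright (5 deg), one on each cork disc (12 mm of centre, within 4 mm of seated), released, at rest; keeper under 0.06 rad; canister_c upright and within 20 mm, glass jar within 25 mm, mug and bowl within 40 mm of their starts (all of step 2 and contact force between each of canister_a, canister_b and the fingers below 0.2 N and linear speed of each of canister_a, canister_b below 0.03 m/s and distance of canister_c from where it was at the start of the episode below 0.02 m and angle between canister_c's own z axis and vertical below 0.09 rad and distance of glass_jar from where it was at the start of the episode below 0.025 m and distance of each of mug, bowl from where it was at the start of the episode below 0.04 m); the robot touches nothing.
It fails at once if a canister is dropped into a cell (falls faster than 0.6 m/s within 60 mm of the floor) ((horizontal distance between canister_a and pad_a below 0.03 m and z of canister_a in the frame of pad_a below 0.06 m and linear speed of canister_a above 0.6 m/s) or (horizontal distance between canister_a and pad_b below 0.03 m and z of canister_a in the frame of pad_b below 0.06 m and linear speed of canister_a above 0.6 m/s) or (horizontal distance between canister_b and pad_a below 0.03 m and z of canister_b in the frame of pad_a below 0.06 m and linear speed of canister_b above 0.6 m/s) or (horizontal distance between canister_b and pad_b below 0.03 m and z of canister_b in the frame of pad_b below 0.06 m and linear speed of canister_b above 0.6 m/s)).
It fails at once if canister_c, the glass jar, the mug or the bowl is pulled out or knocked away (moved over 60 mm) (distance of any of canister_c, glass_jar, mug, bowl from where it was at the start of the episode above 0.06 m).
It also fails if it takes over 72 s, if anything falls off the work surface, if the arm or the gripper's body presses on something with over 40 N, if the wrist force passes 120 N, or if a joint passes its speed limit or range.

## Working session

There is one attempt and no reset: what is moved stays moved. The work goes in short steps, Python scripts to look and compute and a shell command to move; the robot and the scene stay as the last step left them, time stands still between calls to the robot, and variables do not carry over. Pictures are saved under pics/ and viewed, at most 10 in all, crops included, and the job is handed in when it is done.

```bash
mkdir -p pics
python3 - <<'E'
from workcell import read_state, imaging
import cv2,json,numpy as np
for n in("scene","top"):
    c=imaging.read_camera(n); cv2.imwrite(f"pics/{n}0.png",c["pixels"][...,::-1])
    print(n,c["intrinsics"],c["R"],c["t"])
s=read_state();print(s)
E
```

```text
scene [[400.7105651    0.         321.68951008]
 [  0.         400.7105651  201.46047357]
 [  0.           0.           1.        ]] [[ 0.23973241  0.97083814 -0.00129386]
 [ 0.76796157 -0.1904504  -0.61152569]
 [-0.59393888  0.14560889 -0.79122352]] [-178.17849267 -304.94319778 1549.47783626]
top [[499.69071063   0.         321.08793003]
 [  0.         499.69071063 204.15970767]
 [  0.           0.           1.        ]] [[-0.00936236 -0.99990651  0.00996534]
 [-0.98986507  0.00785518 -0.14179365]
 [ 0.14170211 -0.01119187 -0.98984608]] [  28.44907058  527.16500003 1247.48389664]
{'time_s': 0.1, 'q': array([ 1.14850067e+00,  2.07350690e-01,  1.54282428e+00, -3.46784899e-05,
        1.39347751e+00, -1.50507963e-01]), 'qvel': array([ 3.88519483e-05, -1.02963329e-03, -1.94973366e-03,  6.69046004e-05,
       -5.14545673e-05,  1.50288076e-03]), 'effort': array([-8.27187869e-04, -3.84095192e+01, -2.92548716e+01, -1.91419422e-04,
        4.86962206e-03,  6.23625567e-06]), 'tool_pos': array([154.10404676, 553.25665225, 230.22657659]), 'orientation': array([[-9.63294062e-01,  2.68447180e-01, -8.13092778e-04],
       [ 2.68448270e-01,  9.63292242e-01, -1.89285652e-03],
       [ 2.75113969e-04, -2.04165080e-03, -9.99997878e-01]]), 'contact_force': array([ 0.71317829, -0.19875549,  0.43968463]), 'torque': array([ 0.02320629, -0.0156758 ,  0.01164052]), 'grip_force': 0.0, 'grip_width': 85.62339050976693}
```

View pics/scene0.png

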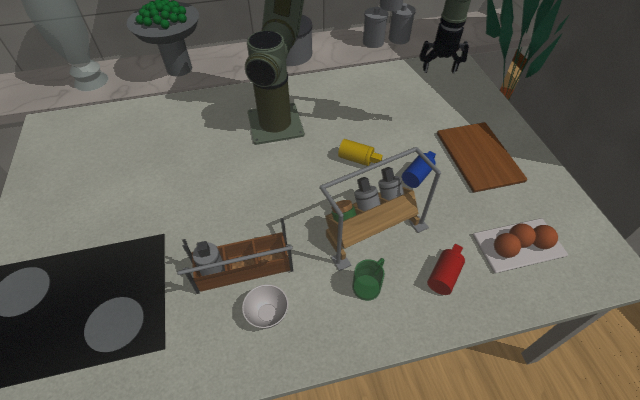

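View pics/top0.png

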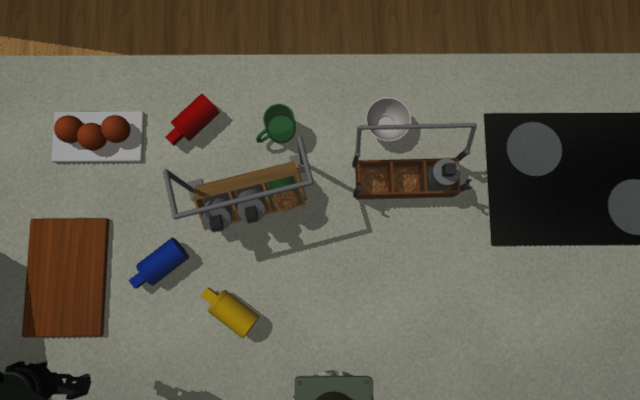

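The scene view shows the rack at (375,215) with two grey canisters at (367,195) and (390,185) and a green jar at (343,210). The crate is at (240,260) with one canister at (205,255). The top view shows rack knobs near (216,223) and (252,213), the jar at (285,195), cork cells at (375,178) and (408,178), and canister_c at (445,172). Blue (160,262), yellow (232,312) and red (193,120) are decoys. The two grey canisters in the rack are the ones meant, and I'll confirm that in a crop.

Run:
```python
import cv2,numpy as np
t=cv2.imread("pics/top0.png");s=cv2.imread("pics/scene0.png")
def crop(im,x0,y0,w,h,k,n):
    c=cv2.resize(im[y0:y0+h,x0:x0+w],None,fx=k,fy=k,interpolation=cv2.INTER_CUBIC)
    c=cv2.convertScaleAbs(c,alpha=1.6,beta=10)
    for x in range((x0+9)//10*10,x0+w,10):
        cv2.line(c,(int((x-x0+.5)*k),0),(int((x-x0+.5)*k),6 if x%50 else 14),(0,0,255),1)
        if x%20==0: cv2.putText(c,str(x),(int((x-x0)*k),22),0,.4,(0,0,255))
    for y in range((y0+9)//10*10,y0+h,10):
        cv2.line(c,(0,int((y-y0+.5)*k)),(8,int((y-y0+.5)*k)),(0,0,255),1); cv2.putText(c,str(y),(10,int((y-y0+.5)*k)+4),0,.4,(0,0,255))
    cv2.imwrite(n,c)
crop(t,158,130,160,110,5,"pics/c1.png");crop(t,345,115,140,95,5.7,"pics/c2.png")
crop(s,310,140,145,135,4.4,"pics/c3.png")
```

```text
(no output)
```

View pics/c1.png

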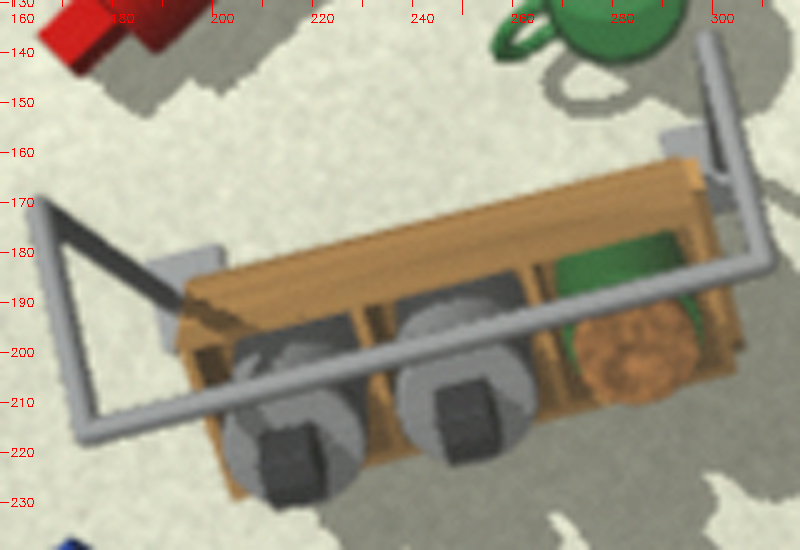

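View pics/c2.png

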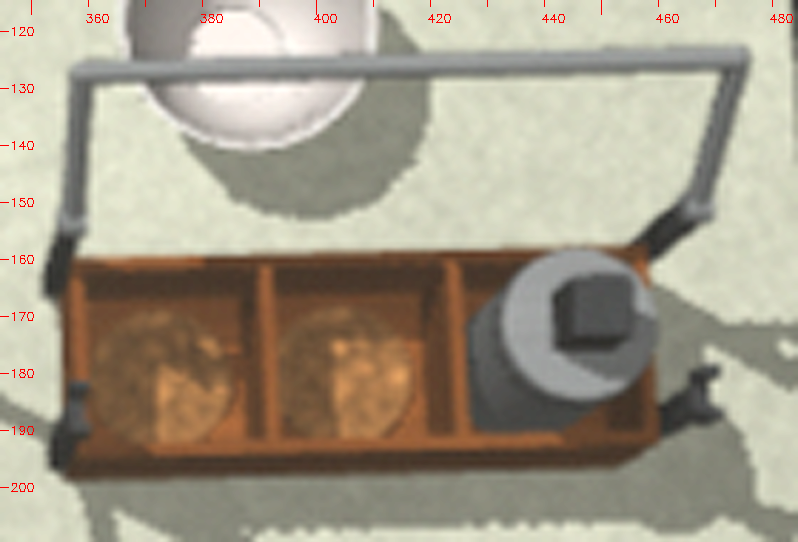

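View pics/c3.png

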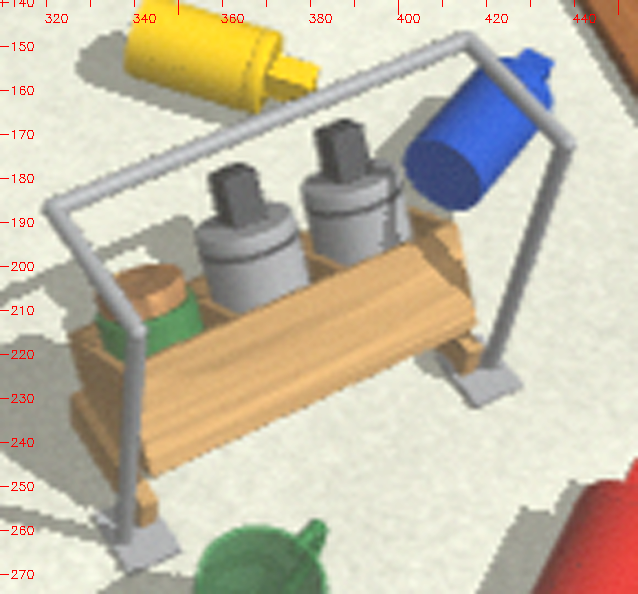

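The c1 crop confirms that the +y pocket (knob ~(216,223)) and the middle pocket (knob ~(251,214)) hold the grey steel canisters with dark square knobs. The cork-lidded green jar is in the -y pocket. c2 shows the cork discs in the +y and middle crate cells, dividers at ~(391,178) and ~(425,177), and canister_c in the -y cell. c3 shows the rail from (321,187) to (416,150).

```bash
cat > h.py <<'E'
import numpy as np,cv2
from workcell import read_state, imaging
CAL={'scene':(np.array([[400.7105651,0,321.68951008],[0,400.7105651,201.46047357],[0,0,1]]),np.array([[0.23973241,0.97083814,-0.00129386],[0.76796157,-0.1904504,-0.61152569],[-0.59393888,0.14560889,-0.79122352]]),np.array([-178.17849267,-304.94319778,1549.47783626])),
'top':(np.array([[499.69071063,0,321.08793003],[0,499.69071063,204.15970767],[0,0,1]]),np.array([[-0.00936236,-0.99990651,0.00996534],[-0.98986507,0.00785518,-0.14179365],[0.14170211,-0.01119187,-0.98984608]]),np.array([28.44907058,527.16500003,1247.48389664]))}
def ray(n,p):
    K,R,t=CAL[n]; return -R.T@t, R.T@np.linalg.solve(K,[p[0],p[1],1.])
def plane(n,p,z):
    c,d=ray(n,p); return c+d*(z-c[2])/d[2]
def cross(pt,ps):
    A=[];b=[]
    for n,p in(('top',pt),('scene',ps)):
        c,d=ray(n,p); d/=np.linalg.norm(d); M=np.eye(3)-np.outer(d,d); A.append(M);b.append(M@c)
    A=np.vstack(A);b=np.hstack(b); x=np.linalg.lstsq(A,b,rcond=None)[0]; return x,np.linalg.norm(A@x-b)
def proj(n,X):
    K,R,t=CAL[n]; v=K@(R@np.asarray(X,float)+t); return v[:2]/v[2]
def uz(a):return np.array([[0,-1,0],[1,0,0],[0,0,1.]])
def Rz(a): return np.array([[np.cos(a),-np.sin(a),0],[np.sin(a),np.cos(a),0],[0,0,1]])
E
python3 - <<'E'
from h import *
np.set_printoptions(precision=1,suppress=True)
C1=lambda x,y:(158+x/5-.5,130+y/5-.5)
C2=lambda x,y:(345+x/5.7-.5,115+y/5.7-.5)
C3=lambda x,y:(310+x/4.4-.5,140+y/4.4-.5)
print("cams",ray('top',(0,0))[0],ray('scene',(0,0))[0])
pl=plane('top',C1(85,433),240);pr=plane('top',C1(770,262),240)
sl=plane('scene',C3(465,43),240);sr=plane('scene',C3(52,207),240)
print("rail",pl,pr,sl,sr,np.linalg.norm(pl-pr),np.linalg.norm(sl-sr))
for n,a in(("top",(pl,pr)),("sc",(sl,sr))):
    d=a[0]-a[1]; print(n,(a[0]+a[1])/2,"yaw",np.degrees(np.arctan2(-d[0],d[1])))
# knobs
for n,rois in(('top',[(206,212,228,234),(242,204,262,226)]),('scene',[(378,165,396,184),(355,175,372,194)])):
    im=cv2.imread(f"pics/{n}0.png").max(2)
    for x0,y0,x1,y1 in rois:
        m=(im[y0:y1,x0:x1]<52).astype(np.uint8)
        k,l,st,ce=cv2.connectedComponentsWithStats(m); i=1+st[1:,4].argmax(); print(n,st[i],ce[i]+[x0,y0])
for a,b in ((1,1),):
  print([plane('top',C2(*p),70) for p in[(265,266),(453,262),(257,438),(463,434),(78,262)]])
  print("hinge z131",plane('top',C2(72,222),131),plane('top',C2(700,208),131))
  print("catch z138",plane('top',C2(76,398),135),plane('top',C2(710,385),135))
E
```

```text
cams [ 345.3   38.3 1309.3] [1197.2 -110.7 1039.3]
rail [475.  341.3 240. ] [547.5  46.6 240. ] [480.8 334.9 240. ] [549.5  47.2 240. ] 303.5247663089173 295.8383874519654
top [511.2 193.9 240. ] yaw 13.817419747239779
sc [515.2 191.1 240. ] yaw 13.414371988293352
top [  3   2  15  18 207] [216.3 222.6]
top [  3   2  14  17 196] [251.5 213.9]
scene [ 4  2  9 15 51] [385.  173.9]
scene [ 3  2  9 14 45] [360.7 183.4]
[array([ 631.6, -154.4,   70. ]), array([ 632.9, -238.4,   70. ]), array([ 554. , -148.6,   70. ]), array([ 555.1, -239.8,   70. ]), array([634.1, -71. ,  70. ])]
hinge z131 [637.2 -63.4 131. ] [ 641.5 -331.1  131. ]
catch z138 [560.6 -63.3 135. ] [ 564.1 -330.1  135. ]
```

Run:
```python
from h import *
np.set_printoptions(precision=1,suppress=True)
im=cv2.imread("pics/scene0.png").max(2); print(im[165:186:2,376:398:2]); 
sc=[]
for x0,y0,x1,y1 in[(376,163,397,184),(352,173,373,194)]:
    m=(im[y0:y1,x0:x1]<85).astype(np.uint8)
    k,l,st,ce=cv2.connectedComponentsWithStats(m); i=1+st[1:,4].argmax(); print(st[i],ce[i]+[x0,y0]); sc.append(ce[i]+[x0,y0])
R=Rz(np.radians(13.6)); o=np.array([567.4,205.7,0])
for t,s,y in(((216.3,222.6),sc[0],84),((251.5,213.9),sc[1],0)):
    x,e=cross(t,s); print("knob",x,e,"in rack",R.T@(x-o)-[0,y,0], "pred",R@[-80,y,150]+o)
C=Rz(.014);c=np.array([593.3,-196.5,0])
s=cv2.imread("pics/scene0.png")[225:300,170:305]; k=5.9
s=cv2.convertScaleAbs(cv2.resize(s,None,fx=k,fy=k,interpolation=cv2.INTER_CUBIC),alpha=1.6,beta=10)
for p in[(45,129,70),(-45,129,70),(39,42,70),(39,-42,70),(-39,42,70),(-39,-42,70),(45,-129,70),(47,133,131),(47,-133,131),(-34,133,131),(-34,-133,131),(0,-84,148)]:
    u=(proj('scene',C@p+c)-[170,225]+.5)*k; cv2.circle(s,tuple(int(v) for v in u),3,(0,0,255),1)
cv2.imwrite("pics/c4.png",s)
```

```text
[[118 105  89 136 143 143 142 143 142 142 141]
 [100 145 142 142 142  89  41 107 140 142 143]
 [141 140 144  54  44  48  52  64  93 140 142]
 [141 141 144  53  40  58  59  61  61 139 138]
 [140 140 142  63  39  60  63  60  61 133 100]
 [141 140 141  84  38  51  60  60  58 128  89]
 [141 139 139  96  38  43  63  60  58  55  77]
 [139 140 119  68  40  40  58  62  63  59  59]
 [143 123  60  60  59  46  60  75  79  79 103]
 [143  97  75  80  79  80  81  89 109 112 109]
 [140 106  60  68  75  82  91 100 105 105  77]]
[  3   4  18  17 205] [387.5 176. ]
[  2   4  19  17 207] [363.4 186.2]
knob [471.4 271.8 133.7] 1.159321006477937 in rack [-77.8   2.8 133.7] pred [469.9 268.5 150. ]
knob [491.6 189.4 133.3] 0.7181022198282269 in rack [-77.5   2.  133.3] pred [489.6 186.9 150. ]
```

View pics/c4.png

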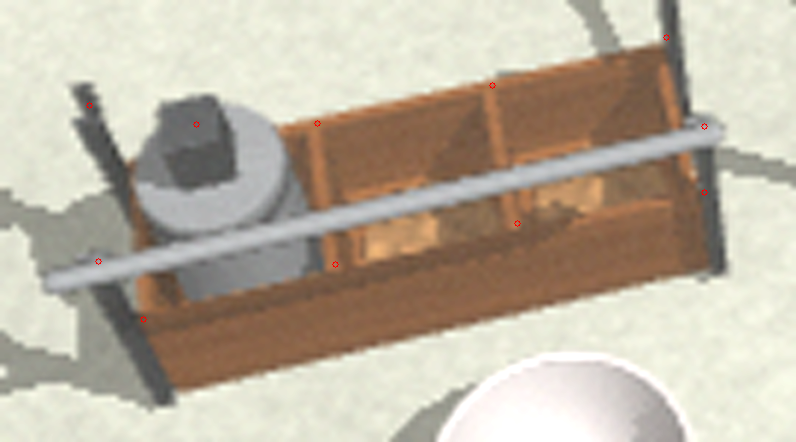

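The c4 overlay shows the crate pose projecting within about 1 px on the dividers and posts. The scene knob mask picked up some lid shading, so I'm redoing the knobs from their silhouette corners and planning the grasp.

Run:
```python
from h import *
np.set_printoptions(precision=1,suppress=True)
R=Rz(np.radians(13.6)); o=np.array([567.4,205.7,0])
for t,s,y in(((216.2,222.7),(387.5,173.6),84),((251.3,213.9),(363.4,183.4),0)):
    x,e=cross(t,s); print("knob",x,e,"in rack",R.T@(x-o)-[0,y,0], "top@150",plane('top',t,150),"scene@150",plane('scene',s,150),"pred",R@[-80,y,150]+o)
st=read_state(); print(st['tool_pos'],st['orientation'])
```

```text
knob [470.2 270.4 143.7] 0.6523623825649293 in rack [-79.3   1.7 143.7] top@150 [469.6 269.6 150. ] scene@150 [475.3 267.2 150. ] pred [469.9 268.5 150. ]
knob [490.2 188.6 144.6] 0.485058798478969 in rack [-79.1   1.6 144.6] top@150 [489.6 188.3 150. ] scene@150 [494.4 186.5 150. ] pred [489.6 186.9 150. ]
[154.1 553.3 230.2] [[-1.   0.3 -0. ]
 [ 0.3  1.  -0. ]
 [ 0.  -0.  -1. ]]
```

```bash
cat > plan.py <<'E'
# plan.py x y z mode n : segments (tool-axis rows) from the present pose to the target in n calls
import sys
from h import *
from scipy.spatial.transform import Rotation as Ro, Slerp
YR=np.radians(13.6); a=.6
RACK=Rz(YR)@np.array([[-np.cos(a),0,np.sin(a)],[0,1,0],[-np.sin(a),0,-np.cos(a)]])
CRATE=Rz(.014)@np.diag([-1,1,-1.])
def plan(p,M,n,start=None):
    s=read_state(); p0,R0=start or (s['tool_pos'],s['orientation'])
    sl=Slerp([0,1],Ro.from_matrix([R0,M]))
    for i in range(n):
        f,g=i/n,(i+1)/n; A=sl(f).as_matrix();B=sl(g).as_matrix()
        rv=Ro.from_matrix(A.T@B).as_rotvec(degrees=True); d=A.T@((g-f)*(np.array(p)-p0))
        print(np.round(rv,1).tolist(),np.round(d/10,2).tolist(),"rows>=%.1f"%max(np.linalg.norm(rv)/7.16,np.linalg.norm(d)/41.7))
if __name__=="__main__":
    s=read_state(); print(round(s['time_s'],2),s['tool_pos'].round(1),s['q'].round(2),s['contact_force'].round(1),s['grip_width'].round(1),s['grip_force'])
    if len(sys.argv)>1:
        M={'rack':RACK,'crate':CRATE,'keep':s['orientation']}[sys.argv[4]]
        plan([float(v) for v in sys.argv[1:4]],M,int(sys.argv[5]))
E
python3 plan.py 411 255 236 rack 3; python3 plan.py 411 255 236 rack 1
```

```text
Traceback (most recent call last):
  File "plan.py", line 16, in <module>
    s=read_state(); print(round(s['time_s'],2),s['tool_pos'].round(1),s['q'].round(2),s['contact_force'].round(1),s['grip_width'].round(1),s['grip_force'])
                                                                                                                  ^^^^^^^^^^^^^^^^^^^^^
AttributeError: 'float' object has no attribute 'round'
Traceback (most recent call last):
  File "plan.py", line 16, in <module>
    s=read_state(); print(round(s['time_s'],2),s['tool_pos'].round(1),s['q'].round(2),s['contact_force'].round(1),s['grip_width'].round(1),s['grip_force'])
                                                                                                                  ^^^^^^^^^^^^^^^^^^^^^
AttributeError: 'float' object has no attribute 'round'
```

```bash
sed -i "s/s\['grip_width'\].round(1)/round(s['grip_width'],1)/" plan.py
python3 plan.py 411 255 236 rack 3
```

```text
0.1 [154.1 553.3 230.2] [ 1.15  0.21  1.54 -0.    1.39 -0.15] [ 0.7 -0.2  0.4] 85.6 0.0
[-3.0, -11.2, -9.4] [-10.92, -7.28, -0.18] rows>=3.1
[-3.0, -11.2, -9.4] [-9.45, -8.99, 1.4] rows>=3.1
[-3.0, -11.2, -9.4] [-7.45, -10.49, 2.56] rows>=3.1
```

```bash
python3 -m handwheel '[[[-3,-11,-9.4,-10.9,-7.3,-0.2,5],[-3,-11,-9.4,-10.9,-7.3,-0.2,5],[-3,-11,-9.4,-10.9,-7.3,-0.2,5],[-3,-11,-9.4,-10.9,-7.3,-0.2,5]]]'
python3 -m handwheel '[[[-3,-11,-9.4,-9.5,-9,1.4,5],[-3,-11,-9.4,-9.5,-9,1.4,5],[-3,-11,-9.4,-9.5,-9,1.4,5],[-3,-11,-9.4,-9.5,-9,1.4,5]]]'
python3 -m handwheel '[[[-3,-11,-9.4,-7.5,-10.5,2.6,5],[-3,-11,-9.4,-7.5,-10.5,2.6,5],[-3,-11,-9.4,-7.5,-10.5,2.6,5],[-3,-11,-9.4,-7.5,-10.5,2.6,5],[-3,-11,-9.4,-7.5,-10.5,2.6,5]]]'
python3 plan.py 411 255 236 rack 1;python3 plan.py 439.1 261.9 193.6 rack 1; python3 plan.py 476 271 138 rack 1
```

```text
time_s: 0.43
tool_pos: [240.9, 449.7, 232.0]
orientation: [[-0.975, 0.105, 0.197], [0.109, 0.994, 0.01], [-0.195, 0.031, -0.98]]
contact_force: [-0.0, 1.2, 0.2]
grip_width: 49.9
grip_force: 0.0
time_s: 0.77
tool_pos: [327.0, 350.1, 233.4]
orientation: [[-0.922, -0.064, 0.381], [-0.045, 0.997, 0.057], [-0.383, 0.035, -0.923]]
contact_force: [-0.2, 0.2, 0.1]
grip_width: 49.9
grip_force: 0.0
time_s: 1.18
tool_pos: [413.6, 252.7, 235.5]
orientation: [[-0.81, -0.228, 0.541], [-0.185, 0.974, 0.134], [-0.557, 0.008, -0.831]]
contact_force: [-0.0, 0.6, 2.1]
grip_width: 50.3
grip_force: 0.0
1.18 [413.6 252.7 235.5] [ 0.44 -0.34  2.16 -0.16  0.75 -1.27] [-0.   0.6  2.1] 50.3 0.0
[0.2, -0.5, -0.6] [0.14, 0.29, -0.15] rows>=0.1
1.18 [413.6 252.7 235.5] [ 0.44 -0.34  2.16 -0.16  0.75 -1.27] [-0.   0.6  2.1] 50.3 0.0
[0.2, -0.5, -0.6] [0.1, 0.28, 4.98] rows>=1.2
1.18 [413.6 252.7 235.5] [ 0.44 -0.34  2.16 -0.16  0.75 -1.27] [-0.   0.6  2.1] 50.3 0.0
[0.2, -0.5, -0.6] [0.04, 0.28, 11.72] rows>=2.8
```

```bash
python3 -m handwheel '[[[0.2,-0.5,-0.6,0.1,0.3,3,5],[0.2,-0.5,-0.6,0.1,0.3,6,5],[0.2,-0.5,-0.6,0.1,0.3,8.5,5],[0.2,-0.5,-0.6,0.1,0.3,8.5,5]]]'
python3 plan.py 477.1 271.2 137.3 rack 1
python3 - <<'E'
from h import *
a=imaging.read_camera('top')['pixels'][150:250,160:270,::-1];b=imaging.read_camera('scene')['pixels'][110:210,320:430,::-1]
c=np.hstack([a,b]);c=cv2.resize(c,None,fx=3.6,fy=3.6,interpolation=cv2.INTER_CUBIC)
cv2.imwrite('pics/g1.png',cv2.convertScaleAbs(c,alpha=1.7,beta=10))
E
```

```text
time_s: 1.52
tool_pos: [454.7, 270.2, 159.0]
orientation: [[-0.806, -0.242, 0.54], [-0.203, 0.97, 0.133], [-0.556, -0.002, -0.831]]
contact_force: [-0.3, -0.7, -0.9]
grip_width: 49.8
grip_force: 0.0
1.52 [454.7 270.2 159. ] [ 0.44 -0.1   2.15 -0.22  0.52 -1.22] [-0.3 -0.7 -0.9] 49.8 0.0
[0.1, -0.6, 0.4] [-0.62, -0.44, 3.03] rows>=0.7
```

View pics/g1.png

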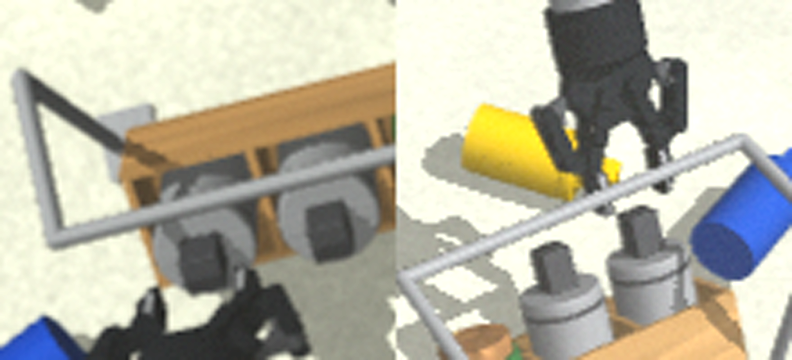

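The g1 picture shows the open fingers lined up outside knob A. The tips in top are at about (203,232) and (227,226), just short of the knob at (216,222). I'm letting the arm settle and checking the reading.

```bash
python3 -m handwheel '[[[0,0,0,0,0,0,5],[0,0,0,0,0,0,5]]]' | grep -E "time|tool_pos"; python3 -m handwheel '[[[0,0,0,0,0,0,5]]]' | grep -E "time|tool_pos|ori"
python3 - <<'E'
from h import *
s=read_state(); p=s['tool_pos'];O=s['orientation']
for n in('top','scene'): print(n,[proj(n,p+O@np.array([0,y,z])).round(1) for y in(-25,25) for z in (0,-10)])
E
python3 plan.py 477.1 271.2 137.3 rack 1
```

```text
time_s: 1.78
tool_pos: [456.7, 270.9, 166.3]
time_s: 1.87
tool_pos: [456.8, 270.6, 166.4]
orientation: [[-0.799, -0.243, 0.55], [-0.2, 0.97, 0.137], [-0.567, -0.001, -0.824]]
top [array([224.9, 224.8]), array([224.8, 226.9]), array([203.6, 230.3]), array([203.3, 232.4])]
scene [array([380.1, 168.1]), array([379.3, 164.9]), array([394.2, 162.3]), array([393.5, 159.1])]
1.87 [456.8 270.6 166.4] [ 0.44 -0.11  2.15 -0.22  0.52 -1.22] [ 0.8 -0.7 -0.1] 49.9 0.0
[0.2, 0.2, 0.4] [0.01, -0.43, 3.52] rows>=0.9
```

```bash
python3 -m handwheel '[[[0.2,0.2,0.4,0,-0.4,0,5],[0.2,0.2,0.4,0,-0.4,1.5,5],[0.2,0.2,0.4,0,-0.4,2.5,5],[0.2,0.2,0.4,0,-0.4,3.4,5],[0.2,0.2,0.4,0,-0.4,3.4,5]]]' | grep -E "tool_pos|force"
python3 -m handwheel '[[[0,0,0,0,0,0,5],[0,0,0,0,0,0,5],[0,0,0,0,0,0,0],[0,0,0,0,0,0,0],[0,0,0,0,0,0,0]]]' | grep -E "tool_pos|force|width"
python3 -m handwheel '[[[0,0,0,0,0,0,0],[0,0,0,0,0,0,0],[0,0,0,0,0,0,0]]]' | grep -E "tool_pos|force|width"; python3 plan.py
```

```text
tool_pos: [476.0, 269.9, 135.7]
contact_force: [0.1, -1.4, -0.5]
grip_force: 0.0
tool_pos: [476.3, 270.6, 137.2]
contact_force: [-1.9, 0.6, 3.0]
grip_width: 24.8
grip_force: 62.0
tool_pos: [476.4, 270.7, 137.2]
contact_force: [-4.1, -1.0, 5.4]
grip_width: 24.9
grip_force: 62.7
2.95 [476.4 270.7 137.2] [ 0.42 -0.02  2.13 -0.24  0.45 -1.21] [-4.1 -1.   5.4] 24.9 62.74513006210327
```

```bash
python3 -m handwheel '[[[0,0,0,0,0,-1,0],[0,0,0,0,0,-2.2,0],[0,0,0,0,0,-3.4,0],[0,0,0,0,0,-4.6,0],[0,0,0,0,0,-5.8,0]]]' | grep -E "tool_pos|force"
python3 -m handwheel '[[[0,0,0,0,0,-1.2,0],[0,0,0,0,0,-2.4,0],[0,0,0,0,0,-3.6,0],[0,0,0,0,0,-4.6,0],[0,0,0,0,0,-5,0]]]' | grep -E "tool_pos|force|width"
python3 plan.py 440 120 280 crate 2
python3 - <<'E'
from h import *
from plan import *
plan([593.3,-196.5,280],CRATE,2,([440,120,280.],CRATE))
E
```

```text
tool_pos: [444.2, 262.6, 184.5]
contact_force: [2.9, 0.7, -1.7]
grip_force: 61.2
tool_pos: [416.2, 255.9, 225.6]
contact_force: [0.0, 0.6, -2.1]
grip_width: 24.9
grip_force: 61.5
3.78 [416.2 255.9 225.6] [ 0.45 -0.32  2.16 -0.19  0.72 -1.25] [ 0.   0.6 -2.1] 24.9 61.53189182281494
[1.9, 17.0, 6.2] [-1.16, -6.89, -2.49] rows>=2.5
[1.9, 17.0, 6.2] [-1.15, -6.85, -2.61] rows>=2.5
[0.0, 0.0, 0.0] [-7.44, -15.93, 0.0] rows>=4.2
[0.0, 0.0, 0.0] [-7.44, -15.93, 0.0] rows>=4.2
```

Run:
```python
from plan import *
P=[([416.2,255.9,225.6],RACK),([385,235,300],RACK),([400,90,300],CRATE),([593.3,-196.5,290],CRATE)]
for a,b,n in zip(P,P[1:],(1,2,2)): plan(b[0],b[1],n,(np.array(a[0]),a[1])); print()
```

```text
[0.0, 0.0, 0.0] [-1.29, -1.3, -8.13] rows>=2.0

[1.9, 17.1, 6.2] [0.81, -7.22, -0.55] rows>=2.6
[1.9, 17.1, 6.2] [0.12, -7.29, -0.17] rows>=2.6

[0.0, 0.0, 0.0] [-9.46, -14.46, 0.5] rows>=4.1
[0.0, 0.0, 0.0] [-9.46, -14.46, 0.5] rows>=4.1
```

```bash
python3 -m handwheel '[[[0,0,0,-0.3,-0.3,-2,0],[0,0,0,-0.6,-0.6,-4,0],[0,0,0,-0.9,-0.9,-6,0],[0,0,0,-1.3,-1.3,-8.1,0]]]' | grep -E "tool_pos"
python3 -m handwheel '[[[0.4,3.4,1.2,0.2,-1.4,-0.1,0],[0.8,6.8,2.5,0.4,-2.9,-0.2,0],[1.1,10.2,3.7,0.5,-4.3,-0.3,0],[1.5,13.6,5,0.7,-5.8,-0.4,0],[1.9,17.1,6.2,0.8,-7.2,-0.5,0]]]' | grep -E "tool_pos"
python3 -m handwheel '[[[0.4,3.4,1.2,0,-1.4,0,0],[0.8,6.8,2.5,0,-2.9,-0.1,0],[1.1,10.2,3.7,0,-4.3,-0.1,0],[1.5,13.6,5,0.1,-5.8,-0.1,0],[1.9,17.1,6.2,0.1,-7.2,-0.2,0]]]' | grep -E "tool_pos"
python3 plan.py 593.3 -196.5 290 crate 3
```

```text
tool_pos: [384.9, 234.9, 298.5]
tool_pos: [393.5, 162.3, 298.8]
tool_pos: [401.3, 90.7, 299.2]
4.95 [401.3  90.7 299.2] [ 0.01 -0.2   1.81 -0.    1.54 -1.57] [ 0.7  0.4 -2.6] 24.8 61.45605683326721
[-0.0, -0.1, -0.0] [-6.29, -9.65, 0.27] rows>=2.8
[-0.0, -0.1, -0.0] [-6.28, -9.65, 0.28] rows>=2.8
[-0.0, -0.1, -0.0] [-6.27, -9.66, 0.3] rows>=2.8
```

```bash
python3 -m handwheel '[[[0,0,0,-1,-1.6,0.1,0],[0,0,0,-2.3,-3.5,0.1,0],[0,0,0,-3.6,-5.5,0.2,0],[0,0,0,-5,-7.6,0.2,0],[0,0,0,-6.3,-9.7,0.3,0]]]' | grep -E "tool_pos"
python3 -m handwheel '[[[0,0,0,-1.3,-2,0.1,0],[0,0,0,-2.6,-4,0.1,0],[0,0,0,-3.9,-6,0.2,0],[0,0,0,-5.2,-8,0.2,0],[0,0,0,-6.3,-9.7,0.3,0]]]' | grep -E "tool_pos"
python3 -m handwheel '[[[0,0,0,-1.3,-2,0.1,0],[0,0,0,-2.6,-4,0.1,0],[0,0,0,-3.9,-6,0.2,0],[0,0,0,-5.2,-8,0.2,0],[0,0,0,-6.3,-9.7,0.3,0]]]' | grep -E "tool_pos"
python3 -m handwheel '[[[0,0,0,0,0,0,0],[0,0,0,0,0,0,0]]]' >/dev/null
python3 plan.py 593.3 -196.5 290 crate 1
python3 - <<'E'
from h import *
a=imaging.read_camera('top')['pixels'][110:210,340:490,::-1];b=imaging.read_camera('scene')['pixels'][180:300,160:300,::-1]
cv2.imwrite('pics/g2.png',cv2.convertScaleAbs(np.vstack([cv2.resize(a,(600,400),interpolation=2),]),alpha=1.7,beta=10))
cv2.imwrite('pics/g2s.png',cv2.convertScaleAbs(cv2.resize(b,None,fx=4.5,fy=4.5,interpolation=2),alpha=1.7,beta=10))
E
```

```text
tool_pos: [466.4, -5.7, 296.0]
tool_pos: [530.8, -102.3, 292.6]
tool_pos: [595.0, -198.4, 289.1]
6.37 [ 594.2 -197.6  288.7] [-0.46  0.28  1.33 -0.    1.53 -2.04] [-0.5 -0.2 -2.9] 24.6 61.37330174446106
[0.0, -0.3, -0.1] [0.09, 0.11, -0.13] rows>=0.1
```

View pics/g2s.png

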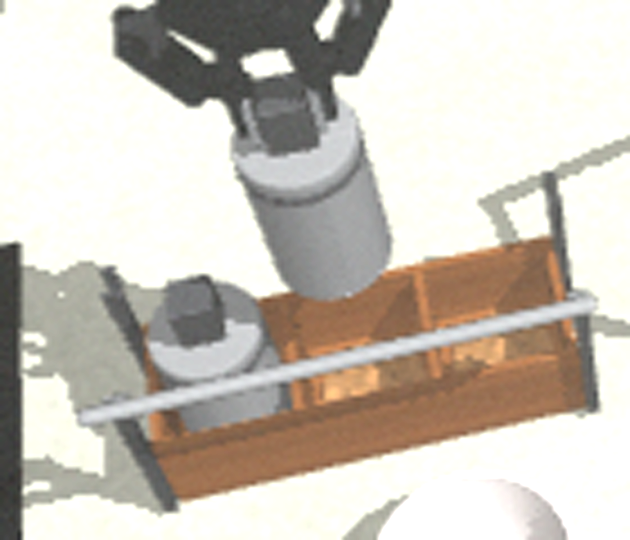

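The g2s view shows canister A held above the middle cell, lid about (295,140) crop and bottom centre about (338,265) crop. I'm checking tilt and offset numerically.

Run:
```python
from h import *
np.set_printoptions(precision=1,suppress=True)
p=read_state()['tool_pos']
K=lambda n,X:((proj(n,X)-[160,180]+.5)*4.5)
th=np.linspace(0,2*np.pi,73)
for z in(0,112):
    e=np.array([K('scene',[p[0]+34*np.cos(t),p[1]+34*np.sin(t),p[2]-116+z]) for t in th]); print(z,"L",e[e[:,0].argmin()],"R",e[e[:,0].argmax()],"low",e[e[:,1].argmax()],"high",e[e[:,1].argmin()])
print("knob top", [K('scene',[p[0]+a,p[1]+b,p[2]+32]) for a in(-13,13) for b in(-13,13)])
im=cv2.imread('pics/g2.png'); 
e=np.array([ (proj('top',[p[0]+34*np.cos(t),p[1]+34*np.sin(t),p[2]-4])-[340,110]+.5)*4 for t in th]); print("top lid",e.min(0),e.max(0))
e=np.array([ (proj('top',[p[0]+34*np.cos(t),p[1]+34*np.sin(t),p[2]-116])-[340,110]+.5)*4 for t in th]); print("top base",e.min(0),e.max(0))
```

```text
0 L [273.4 250.7] R [393.3 235.2] low [324.2 293.9] high [342.5 194. ]
112 L [230.  133.5] R [361.5 117.3] low [284.9 178.6] high [306.6  74.5]
knob top [array([254.4,  68.2]), array([305.6,  58.6]), array([258.7, 107.5]), array([310.8,  97.6])]
top lid [283.9 120.4] [412.9 246.6]
top base [247.9 172.2] [364.6 286.7]
```

View pics/g2.png

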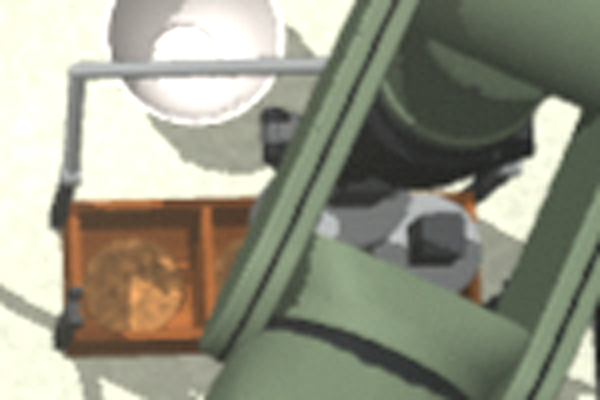

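The g2 picture shows the arm hiding most of the canister from above, with its base-left edge at about (250,230) crop against a predicted 248. Tilt is negligible and the offset is within about 2 mm, so I'm lowering with force checks.

```bash
python3 -m handwheel '[[[0,-0.3,0,0.1,0.1,1,0],[0,-0.3,0,0.1,0.1,3,0],[0,-0.3,0,0.1,0.1,5,0],[0,-0.3,0,0.1,0.1,7,0],[0,-0.3,0,0.1,0.1,9,0]]]' | grep -E "tool_pos|contact"
python3 -m handwheel '[[[0,0,0,0,0,0.7,0],[0,0,0,0,0,1.4,0],[0,0,0,0,0,2,0],[0,0,0,0,0,2,0]]]' | grep -E "tool_pos|contact"
python3 plan.py 593.3 -197 128 crate 1
```

```text
tool_pos: [592.7, -194.6, 200.2]
contact_force: [-0.6, -0.5, -3.1]
tool_pos: [592.9, -195.5, 180.5]
contact_force: [-0.2, 0.4, -2.6]
7.22 [ 592.9 -195.5  180.5] [-0.46  0.35  1.47  0.    1.32 -2.04] [-0.2  0.4 -2.6] 25.0 61.356672048568726
[-0.0, 0.1, -0.0] [-0.03, -0.15, 5.25] rows>=1.3
```

```bash
python3 -m handwheel '[[[0,0,0,0,-0.1,1,0],[0,0,0,0,-0.1,2,0],[0,0,0,0,-0.1,3,0],[0,0,0,0,-0.1,4,0],[0,0,0,0,-0.1,4.5,0]]]' | grep -E "tool_pos|contact"
python3 -m handwheel '[[[0,0,0,0,0,0.2,0],[0,0,0,0,0,0.4,0],[0,0,0,0,0,0.4,0]]]' | grep -E "tool_pos|contact"
python3 -m handwheel '[[[0,0,0,0,0,0.15,0],[0,0,0,0,0,0.3,0],[0,0,0,0,0,0.3,0]]]' | grep -E "tool_pos|contact"
```

```text
tool_pos: [592.1, -196.4, 133.4]
contact_force: [-0.2, -0.7, -2.6]
tool_pos: [593.2, -196.9, 131.5]
contact_force: [0.7, -0.7, -1.4]
tool_pos: [594.1, -197.2, 130.3]
contact_force: [-0.2, 1.1, 2.4]
```

```bash
python3 -m handwheel '[[[0,0,0,0,0,0.1,0],[0,0,0,0,0,0.1,0]]]' | grep -E "tool_pos|contact"
python3 -m handwheel '[[[0,0,0,0,0,0.1,5],[0,0,0,0,0,0.1,5],[0,0,0,0,0,0.1,5],[0,0,0,0,0,0.1,5]]]' | grep -E "tool_pos|contact|grip"
python3 -m handwheel '[[[0,0,0,0,0,-1.5,5],[0,0,0,0,0,-4,5],[0,0,0,0,0,-7.5,5],[0,0,0,0,0,-11,5],[0,0,0,0,0,-15,5]]]' | grep -E "time|tool_pos|contact"
python3 - <<'E'
from plan import *
s=read_state()
P=[(s['tool_pos'],s['orientation']),([400,90,300],CRATE),([385,160,280],RACK)]
ax=-RACK[:,2]; k=np.array([490,188.0,148]); P.append((k+ax*60,RACK)); P.append((k-ax*13,RACK)); print(P[-2:][0][0],P[-1][0])
for a,b,n in zip(P,P[1:],(2,2,1,1)): plan(b[0],b[1],n,(np.array(a[0]),a[1])); print()
E
```

```text
tool_pos: [594.4, -197.2, 130.3]
contact_force: [-0.5, 0.8, 6.2]
tool_pos: [593.1, -197.0, 126.6]
contact_force: [0.9, -0.1, 0.1]
grip_width: 50.1
grip_force: 0.0
time_s: 9.05
tool_pos: [591.9, -196.4, 276.4]
contact_force: [0.7, -1.3, 0.3]
[457.0713722  180.03372654 197.52013689] [497.13453602 189.72602592 137.27063701]
[0.0, -0.0, -0.0] [9.4, 14.45, -1.16] rows>=4.1
[0.0, -0.0, -0.0] [9.4, 14.45, -1.17] rows>=4.1

[-1.9, -17.1, -6.2] [0.7, 3.51, 1.0] rows>=2.6
[-1.9, -17.1, -6.2] [0.6, 3.55, 0.92] rows>=2.6

[0.0, 0.0, 0.0] [-1.51, 0.25, 11.03] rows>=2.7

[0.0, 0.0, 0.0] [0.0, 0.0, 7.3] rows>=1.8
```

```bash
python3 -m handwheel '[[[0,0,0,9.4,14.4,-1.2,5],[0,0,0,9.4,14.4,-1.2,5],[0,0,0,9.4,14.4,-1.2,5],[0,0,0,9.4,14.4,-1.2,5],[0,0,0,9.4,14.4,-1.2,5]]]' | grep -E "tool_pos"
python3 -m handwheel '[[[0,0,0,9.4,14.4,-1.2,5],[0,0,0,9.4,14.4,-1.2,5],[0,0,0,9.4,14.4,-1.2,5],[0,0,0,9.4,14.4,-1.2,5],[0,0,0,9.4,14.4,-1.2,5]]]' | grep -E "tool_pos"
python3 -m handwheel '[[[-1.9,-17.1,-6.2,0.7,3.5,1,5],[-1.9,-17.1,-6.2,0.7,3.5,1,5],[-1.9,-17.1,-6.2,0.7,3.5,1,5]]]' | grep -E "tool_pos"
python3 -m handwheel '[[[-1.9,-17.1,-6.2,0.6,3.5,0.9,5],[-1.9,-17.1,-6.2,0.6,3.5,0.9,5],[-1.9,-17.1,-6.2,0.6,3.5,0.9,5],[-1.9,-17.1,-6.2,0.6,3.5,0.9,5]]]' | grep -E "tool_pos"
python3 plan.py 457 180 197.5 rack 1
python3 - <<'E'
from h import *
s=imaging.read_camera('scene')['pixels']; cv2.imwrite('pics/chk_s.png',s[...,::-1]); im=s.max(2)
# dark knob mask crate region & middle-rack knob
for x0,y0,x1,y1 in[(352,173,373,192),(190,235,270,275)]:
    m=(im[y0:y1,x0:x1]<70).astype(np.uint8);k,l,st,ce=cv2.connectedComponentsWithStats(m)
    print([(st[i],(ce[i]+[x0,y0]).round(1)) for i in range(1,k) if st[i,4]>30])
print("pred knob A mid",proj('scene',[593.3,-196.5,141]),"C",proj('scene',[594.5,-280.5,138]))
E
```

```text
tool_pos: [493.6, -49.5, 288.6]
tool_pos: [398.2, 92.5, 300.7]
tool_pos: [392.4, 124.9, 289.2]
tool_pos: [383.4, 157.8, 277.2]
10.47 [383.4 157.8 277.2] [ 0.14 -0.64  2.24  0.07  0.95 -1.69] [-0.8 -0.1 -0.8] 49.7 0.0
[-0.1, -0.1, 0.1] [-1.85, 0.44, 10.91] rows>=2.7
[(array([  4,   4,  15,  15, 152], dtype=int32), array([363.2, 184.6]))]
[(array([ 39,   0,  13,  15, 149], dtype=int32), array([235.2, 242.1])), (array([  7,   6,  13,  16, 160], dtype=int32), array([203., 249.])), (array([24, 13, 10, 15, 48], dtype=int32), array([219.8, 254.5])), (array([ 0, 17, 12, 15, 51], dtype=int32), array([193.5, 260.6])), (array([35, 17,  8,  8, 34], dtype=int32), array([227.2, 256.4])), (array([37, 28,  9,  7, 44], dtype=int32), array([230.8, 265.9])), (array([29, 30, 39, 10, 69], dtype=int32), array([238.6, 270.2])), (array([ 5, 35, 10,  5, 36], dtype=int32), array([199.8, 272.2]))]
pred knob A mid [235.66573897 240.08888435] C [203.67778402 247.66113952]
```

```bash
python3 -m handwheel '[[[-0.1,-0.1,0.1,-1.8,0.4,3,5],[-0.1,-0.1,0.1,-1.8,0.4,6,5],[-0.1,-0.1,0.1,-1.8,0.4,9,5],[-0.1,-0.1,0.1,-1.8,0.4,10.9,5],[-0.1,-0.1,0.1,-1.8,0.4,10.9,5]]]' | grep -E "tool_pos"
python3 -m handwheel '[[[0,0,0,0,0,0,5],[0,0,0,0,0,0,5],[0,0,0,0,0,0,5]]]' | grep -E "tool_pos"
python3 plan.py 497.1 189.7 137.3 rack 1
```

```text
tool_pos: [460.3, 178.8, 196.8]
tool_pos: [460.9, 179.6, 202.6]
11.18 [460.9 179.6 202.6] [ 0.17 -0.3   2.21  0.06  0.63 -1.67] [0.5 0.5 0.6] 50.1 0.0
[-0.0, 0.3, -0.1] [0.63, 0.14, 7.51] rows>=1.8
```

```bash
python3 -m handwheel '[[[0,0.3,0,0.6,0.1,1,5],[0,0.3,0,0.6,0.1,3,5],[0,0.3,0,0.6,0.1,5,5],[0,0.3,0,0.6,0.1,6.8,5],[0,0.3,0,0.6,0.1,7.4,5]]]' | grep -E "tool_pos|contact"
python3 -m handwheel '[[[0,0,0,0,0,0,5],[0,0,0,0,0,0,5]]]' | grep -E "tool_pos|contact"
python3 plan.py 497.1 189.7 137.3 rack 1
```

```text
tool_pos: [496.0, 189.3, 136.1]
contact_force: [-0.2, -0.6, 0.2]
tool_pos: [495.8, 189.4, 137.3]
contact_force: [-0.0, 1.2, -0.4]
11.77 [495.8 189.4 137.3] [ 0.18 -0.08  2.19  0.07  0.43 -1.68] [-0.   1.2 -0.4] 49.8 0.0
[-0.0, -0.1, -0.1] [-0.11, -0.0, 0.08] rows>=0.0
```

```bash
python3 -m handwheel '[[[0,0,0,0,0,0,0],[0,0,0,0,0,0,0],[0,0,0,0,0,0,0],[0,0,0,0,0,0,0],[0,0,0,0,0,0,0]]]' | grep -E "tool_pos|contact|grip"
python3 -m handwheel '[[[0,0,0,0,0,-1,0],[0,0,0,0,0,-2.2,0],[0,0,0,0,0,-3.4,0],[0,0,0,0,0,-4.6,0],[0,0,0,0,0,-5.8,0]]]' | grep -E "tool_pos|force"
python3 -m handwheel '[[[0,0,0,0,0,-1.2,0],[0,0,0,0,0,-2.4,0],[0,0,0,0,0,-3.6,0],[0,0,0,0,0,-4.6,0],[0,0,0,0,0,-5,0]]]' | grep -E "tool_pos|force|width"
python3 - <<'E'
from plan import *
s=read_state()
P=[(s['tool_pos'],RACK),([400,160,300],RACK),([410,60,300],CRATE),([592.1,-112.7,288],CRATE)]
for a,b,n in zip(P,P[1:],(1,2,2)): plan(b[0],b[1],n,(np.array(a[0]),a[1])); print()
E
```

```text
tool_pos: [495.9, 189.8, 137.9]
contact_force: [-5.4, 0.7, 7.6]
grip_width: 25.1
grip_force: 59.9
tool_pos: [463.7, 181.6, 185.1]
contact_force: [3.7, 1.3, -2.8]
grip_force: 60.0
tool_pos: [435.0, 174.8, 225.4]
contact_force: [-0.8, 0.6, -3.6]
grip_width: 24.8
grip_force: 60.4
[0.0, 0.0, 0.0] [-1.11, -0.62, -8.27] rows>=2.0

[1.9, 17.1, 6.2] [0.57, -4.98, -0.39] rows>=2.6
[1.9, 17.1, 6.2] [0.1, -5.02, -0.12] rows>=2.6

[0.0, 0.0, 0.0] [-8.98, -8.76, 0.6] rows>=3.0
[0.0, 0.0, 0.0] [-8.98, -8.76, 0.6] rows>=3.0
```

```bash
python3 -m handwheel '[[[0,0,0,-0.3,-0.2,-2,0],[0,0,0,-0.6,-0.3,-4,0],[0,0,0,-0.9,-0.5,-6,0],[0,0,0,-1.1,-0.6,-8.3,0]]]' | grep -E "tool_pos"
python3 -m handwheel '[[[0.4,3.4,1.2,0.1,-1,-0.1,0],[0.8,6.8,2.5,0.2,-2,-0.2,0],[1.1,10.2,3.7,0.3,-3,-0.2,0],[1.5,13.6,5,0.5,-4,-0.3,0],[1.9,17.1,6.2,0.6,-5,-0.4,0]]]' | grep -E "tool_pos"
python3 -m handwheel '[[[0.4,3.4,1.2,0,-1,0,0],[0.8,6.8,2.5,0,-2,0,0],[1.1,10.2,3.7,0,-3,0,0],[1.5,13.6,5,0.1,-4,-0.1,0],[1.9,17.1,6.2,0.1,-5,-0.1,0]]]' | grep -E "tool_pos"
python3 -m handwheel '[[[0,0,0,-1.5,-1.5,0.1,0],[0,0,0,-3.2,-3.2,0.2,0],[0,0,0,-5,-5,0.3,0],[0,0,0,-7,-7,0.5,0],[0,0,0,-9,-8.8,0.6,0]]]' | grep -E "tool_pos"
python3 -m handwheel '[[[0,0,0,-2,-2,0.1,0],[0,0,0,-4,-4,0.3,0],[0,0,0,-6,-6,0.4,0],[0,0,0,-8,-7.8,0.5,0],[0,0,0,-9,-8.8,0.6,0]]]' | grep -E "tool_pos"
python3 -m handwheel '[[[0,0,0,0,0,0,0],[0,0,0,0,0,0,0]]]' >/dev/null
python3 plan.py 592.1 -112.9 188 crate 1
python3 - <<'E'
from h import *
s=imaging.read_camera('scene')['pixels']; cv2.imwrite('pics/chk_b.png',s[...,::-1])
t=imaging.read_camera('top')['pixels']; cv2.imwrite('pics/chk_bt.png',t[...,::-1])
E
```

```text
tool_pos: [399.5, 160.0, 298.8]
tool_pos: [404.9, 109.5, 299.2]
tool_pos: [410.6, 59.8, 299.4]
tool_pos: [502.5, -27.6, 292.4]
tool_pos: [594.8, -115.7, 285.7]
15.18 [ 592.8 -113.6  285.7] [-0.33  0.23  1.4   0.    1.52 -1.92] [-0.  -0.3 -4. ] 25.3 60.21335005760193
[0.1, -0.3, -0.1] [0.02, 0.05, 9.77] rows>=2.3
```

Same procedure as canister A: lower in two stages with force checks.

```bash
python3 -m handwheel '[[[0,-0.3,0,0,0,1,0],[0,-0.3,0,0,0,3,0],[0,-0.3,0,0,0,5,0],[0,-0.3,0,0,0,7,0],[0,-0.3,0,0,0,8.7,0]]]' | grep -E "tool_pos|contact"
python3 -m handwheel '[[[0,0,0,0,0,0.7,0],[0,0,0,0,0,1.4,0],[0,0,0,0,0,2,0],[0,0,0,0,0,2,0]]]' | grep -E "tool_pos|contact"
python3 plan.py 592.1 -112.9 130 crate 1
```

```text
tool_pos: [591.6, -112.0, 198.7]
contact_force: [0.2, 0.2, -3.6]
tool_pos: [592.5, -112.9, 179.9]
contact_force: [-0.2, 0.1, -3.7]
16.03 [ 592.5 -112.9  179.9] [-0.33  0.31  1.52  0.    1.31 -1.92] [-0.2  0.1 -3.7] 25.0 60.15368342399597
[0.1, 0.1, -0.0] [0.06, -0.01, 4.99] rows>=1.2
```

```bash
python3 -m handwheel '[[[0,0,0,0,0,1,0],[0,0,0,0,0,2,0],[0,0,0,0,0,3,0],[0,0,0,0,0,4,0],[0,0,0,0,0,4.5,0]]]' | grep -E "tool_pos|contact"
python3 -m handwheel '[[[0,0,0,0,0,0.2,0],[0,0,0,0,0,0.4,0],[0,0,0,0,0,0.4,0]]]' | grep -E "tool_pos|contact"
python3 -m handwheel '[[[0,0,0,0,0,0.15,0],[0,0,0,0,0,0.3,0],[0,0,0,0,0,0.3,0]]]' | grep -E "tool_pos|contact"
```

```text
tool_pos: [591.9, -112.8, 133.1]
contact_force: [-1.1, -0.4, -3.3]
tool_pos: [593.3, -113.2, 131.7]
contact_force: [0.4, 0.3, -3.7]
tool_pos: [594.6, -113.4, 131.3]
contact_force: [-1.6, 0.9, 5.3]
```

```bash
python3 -m handwheel '[[[0,0,0,0,0,0.1,0],[0,0,0,0,0,0.1,0]]]' | grep -E "tool_pos|contact"
python3 -m handwheel '[[[0,0,0,0,0,0.1,5],[0,0,0,0,0,0.1,5],[0,0,0,0,0,0.1,5],[0,0,0,0,0,0.1,5]]]' | grep -E "tool_pos|contact|grip"
python3 -m handwheel '[[[0,0,0,0,0,-1.5,5],[0,0,0,0,0,-4,5],[0,0,0,0,0,-7.5,5],[0,0,0,0,0,-11,5],[0,0,0,0,0,-15,5]]]' | grep -E "time|tool_pos|contact"
python3 - <<'E'
from h import *
from plan import CRATE
np.set_printoptions(precision=1,suppress=True)
C=Rz(.014);c=np.array([593.3,-196.5,0])
C2=lambda x,y:np.array((345+x/5.7-.5,115+y/5.7-.5)); C4=lambda x,y:np.array((170+x/5.9-.5,225+y/5.9-.5))
for n,a,b in(('top',C2(85,72),C2(740,56)),('scene',C4(50,282),C4(715,132))):
    best=[]
    for th in np.linspace(1.5,2.4,91):
        q=proj(n,C@[47-81*np.cos(th),0,131+81*np.sin(th)]+c); d=b-a; best.append((abs(d[0]*(q-a)[1]-d[1]*(q-a)[0])/np.hypot(*d),th))
    print(n,min(best))
im=imaging.read_camera('scene')['pixels'].max(2)
x0,y0,x1,y1=190,225,280,275
m=(im[y0:y1,x0:x1]<70).astype(np.uint8);k,l,st,ce=cv2.connectedComponentsWithStats(m)
print([(st[i],(ce[i]+[x0,y0]).round(1)) for i in range(1,k) if st[i,4]>100])
for y,z in((84,141),(0,141),(-84,138)): print(proj('scene',C@[0,y,z]+c))
E
```

```text
tool_pos: [594.8, -113.3, 131.3]
contact_force: [-3.0, 2.5, 9.9]
tool_pos: [593.4, -113.3, 126.6]
contact_force: [-0.7, 0.5, -0.4]
grip_width: 50.0
grip_force: 0.0
time_s: 17.87
tool_pos: [591.6, -113.0, 276.3]
contact_force: [1.0, 0.2, -0.5]
top (np.float64(0.09452244380259422), np.float64(2.15))
scene (np.float64(0.14682329790753812), np.float64(2.17))
[(array([ 71,   3,  12,  16, 136], dtype=int32), array([266.5, 235.7])), (array([ 39,   9,  13,  16, 149], dtype=int32), array([235.2, 242. ])), (array([  7,  16,  13,  16, 164], dtype=int32), array([202.8, 248.9]))]
[267.1 233.3]
[235.7 240.1]
[203.7 247.7]
```

```bash
cat >> plan.py <<'E'
BAR=Rz(.014)@np.array([[0,1,0],[1,0,0],[0,0,-1.]])
def barw(th): return Rz(.014)@np.array([47-81*np.cos(th),42,131+81*np.sin(th)])+[593.3,-196.5,0]
E
python3 - <<'E'
from plan import *
s=read_state(); b=barw(2.16); print(b)
plan([b[0],b[1],280],BAR,3); print(); plan([b[0],b[1],b[2]-17],BAR,1,(np.array([b[0],b[1],280]),BAR))
E
```

```text
[ 684.71463306 -153.21599518  198.34206032]
[0.2, 0.3, 30.0] [-2.92, -1.32, 0.32] rows>=4.2
[0.2, 0.3, 30.0] [-3.19, 0.31, 0.3] rows>=4.2
[0.2, 0.3, 30.0] [-2.61, 1.87, 0.28] rows>=4.2

[0.0, 0.0, 0.0] [0.0, 0.0, 9.87] rows>=2.4
```

```bash
python3 -m handwheel '[[[0,0,30,-2.9,-1.3,0.3,5],[0,0,30,-2.9,-1.3,0.3,5],[0,0,30,-2.9,-1.3,0.3,5],[0,0,30,-2.9,-1.3,0.3,5],[0.2,0.3,30,-2.9,-1.3,0.3,5]]]' | grep -E "tool_pos"
python3 -m handwheel '[[[0,0,30,-3.2,0.3,0.3,5],[0,0,30,-3.2,0.3,0.3,5],[0,0,30,-3.2,0.3,0.3,5],[0,0,30,-3.2,0.3,0.3,5],[0.2,0.3,30,-3.2,0.3,0.3,5]]]' | grep -E "tool_pos"
python3 -m handwheel '[[[0,0,30,-2.6,1.9,0.3,6],[0,0,30,-2.6,1.9,0.3,6],[0,0,30,-2.6,1.9,0.3,6],[0,0,30,-2.6,1.9,0.3,6],[0.2,0.3,30,-2.6,1.9,0.3,6]]]' | grep -E "tool_pos"
python3 -m handwheel '[[[0,0,0,0,0,0,6],[0,0,0,0,0,0,6]]]' | grep -E "tool_pos|contact"
python3 - <<'E'
from plan import *
s=read_state(); print(s['tool_pos'],s['q'].round(2)); b=barw(2.16);plan([b[0],b[1],b[2]-17],BAR,1)
E
```

```text
tool_pos: [621.8, -126.1, 272.9]
tool_pos: [651.2, -139.1, 269.8]
tool_pos: [680.8, -151.5, 266.8]
tool_pos: [680.9, -151.6, 267.3]
contact_force: [-0.1, -0.5, 0.1]
[ 680.87193162 -151.6137846   267.32809559] [-0.34  0.45  1.14 -0.    1.56 -0.36]
[-0.8, -0.2, 0.1] [-0.2, 0.5, 8.59] rows>=2.1
```

```bash
python3 -m handwheel '[[[-0.8,-0.2,0,-0.2,0.5,2,6],[-0.8,-0.2,0,-0.2,0.5,4,6],[-0.8,-0.2,0,-0.2,0.5,6,6],[-0.8,-0.2,0,-0.2,0.5,7.5,6],[-0.8,-0.2,0,-0.2,0.5,8.6,6]]]' | grep -E "tool_pos|contact"
python3 -m handwheel '[[[0,0,0,0,0,0,6],[0,0,0,0,0,0,3],[0,0,0,0,0,0,3],[0,0,0,0,0,0,3]]]' | grep -E "tool_pos|contact|grip"
python3 - <<'E'
from plan import *
s=read_state(); p=s['tool_pos']; R=s['orientation']
for th in(2.1,1.9,1.7,1.5,1.3,1.15,1.0,.9,.8):
    b=barw(th); print(th,np.round(R.T@(b+np.array([-10,0,-17])-p)/10,2))
b=imaging.read_camera('scene')['pixels'][180:300,160:300,::-1]
cv2.imwrite('pics/k1.png',cv2.convertScaleAbs(cv2.resize(b,None,fx=4.5,fy=4.5,interpolation=2),alpha=1.7,beta=10))
E
```

```text
tool_pos: [683.7, -152.8, 179.2]
contact_force: [0.3, -0.3, -0.5]
tool_pos: [685.8, -153.5, 183.3]
contact_force: [-0.7, -0.3, 0.5]
grip_width: 29.9
grip_force: 0.0
2.1 [ 0.05 -1.52 -0.06]
1.9 [ 0.05 -2.99 -0.74]
1.7 [ 0.04 -4.56 -1.12]
1.5 [ 0.04 -6.18 -1.17]
1.3 [ 0.04 -7.77 -0.9 ]
1.15 [ 0.04 -8.92 -0.49]
1.0 [ 0.04 -9.99  0.08]
0.9 [  0.04 -10.65   0.55]
0.8 [  0.04 -11.26   1.08]
```

View pics/k1.png

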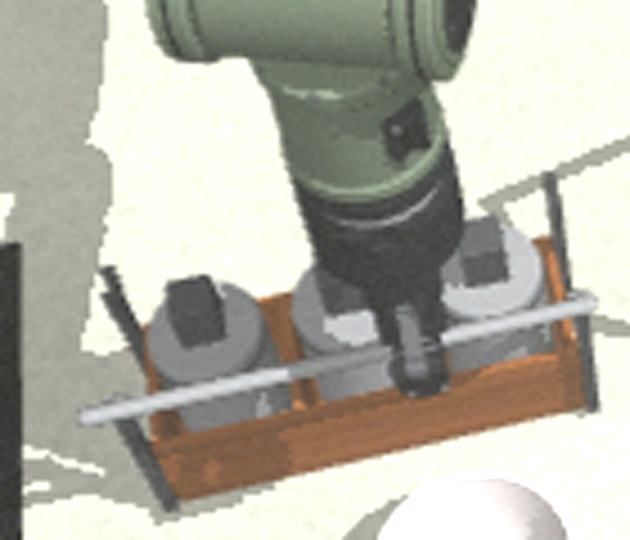

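The k1 picture shows the fingers straddling the keeper bar at about (415,355) crop, between knobs B and A. All three canisters are seated upright. Next I drag the bar over the top.

```bash
python3 -m handwheel '[[[0,0,0,0,-0.8,0,3],[0,0,0,0,-1.5,-0.1,3],[0,0,0,0,-2.3,-0.4,3],[0,0,0,0,-3,-0.7,3],[0,0,0,0,-3.8,-1,3]]]' | grep -E "tool_pos|contact"
python3 -m handwheel '[[[0,0,0,0,-0.8,-0.1,3],[0,0,0,0,-1.6,-0.2,3],[0,0,0,0,-2.4,-0.2,3],[0,0,0,0,-3.2,0,3],[0,0,0,0,-4,0.1,3]]]' | grep -E "tool_pos|contact"
python3 -m handwheel '[[[0,0,0,0,-0.6,0.2,3],[0,0,0,0,-1.2,0.4,3],[0,0,0,0,-1.7,0.7,3],[0,0,0,0,-2.3,1.1,3],[0,0,0,0,-2.9,1.5,3]]]' | grep -E "tool_pos|contact"
cat > kth.py <<'E'
from plan import *
def th():
    s=imaging.read_camera('scene')['pixels']; cv2.imwrite('pics/k.png',s[...,::-1])
    C=Rz(.014);c=np.array([593.3,-196.5,0]); g=cv2.cvtColor(s,cv2.COLOR_RGB2GRAY).astype(float); r=[]
    hsv=cv2.cvtColor(s,cv2.COLOR_RGB2HSV)
    for t in np.arange(-.1,2.3,.02):
        v=[]
        for y in list(range(-128,-110,2))+list(range(-64,-26,2)):
            for dz in(0,): 
                u=proj('scene',C@[47-81*np.cos(t),y,131+81*np.sin(t)]+c); v.append(cv2.getRectSubPix(g.astype(np.float32),(1,1),tuple(map(float,u)))[0,0])
        r.append((round(np.mean(v)-2*np.std(v),1),round(t,2)))
    return sorted(r)[::-1][:6]
E
python3 - <<'E'
from kth import *
print(th()); s=read_state(); print(s['tool_pos'],s['contact_force'])
E
```

```text
tool_pos: [646.5, -153.9, 192.7]
contact_force: [2.4, -0.6, 0.7]
tool_pos: [605.2, -154.1, 189.3]
contact_force: [1.7, -0.3, -1.6]
tool_pos: [577.2, -154.5, 174.7]
contact_force: [2.3, -0.2, -0.9]
[(np.float32(117.5), np.float64(0.92)), (np.float32(117.1), np.float64(0.32)), (np.float32(116.9), np.float64(0.34)), (np.float32(116.8), np.float64(0.94)), (np.float32(116.7), np.float64(0.9)), (np.float32(116.1), np.float64(0.3))]
[ 575.44476317 -154.21997463  173.41847532] [ 0.30173109 -0.96196813 -1.18742285]
```

```bash
python3 -m handwheel '[[[0,0,0,0,0.5,0,3],[0,0,0,0,0.5,0,3],[0,0,0,0,0.5,-2,3],[0,0,0,0,0.5,-4.5,3],[0,0,0,0,0.5,-5.5,3]]]' | grep -E "tool_pos|contact"
python3 -m handwheel '[[[0,0,0,0,0.8,0,0],[0,0,0,0,0.8,0,0],[0,0,0,0,0.8,0,0],[0,0,0,0,0.8,0,0]]]' | grep -E "tool_pos|contact|grip"
python3 - <<'E'
from kth import *
print(th()); s=read_state(); p=s['tool_pos']; R=s['orientation']; print(p)
for th in(.9,.8,.7,.6,.5,.4,.3,.2,.1,0):
    b=barw(th); print(th,np.round(R.T@(b+np.array([0,0,5])-p)/10,2))
E
```

```text
tool_pos: [584.5, -155.1, 233.6]
contact_force: [1.3, 0.2, 0.6]
tool_pos: [589.8, -153.9, 228.1]
contact_force: [-1.8, 0.2, -1.4]
grip_width: 0.0
grip_force: 0.0
[(np.float32(82.6), np.float64(0.64)), (np.float32(82.5), np.float64(0.62)), (np.float32(82.1), np.float64(0.66)), (np.float32(81.9), np.float64(0.6)), (np.float32(80.9), np.float64(0.68)), (np.float32(80.8), np.float64(0.58))]
[ 589.71100655 -153.98109075  228.1658744 ]
0.9 [-0.06 -0.03  2.87]
0.8 [-0.06 -0.63  3.41]
0.7 [-0.07 -1.18  4.  ]
0.6 [-0.07 -1.67  4.65]
0.5 [-0.07 -2.09  5.34]
0.4 [-0.07 -2.44  6.07]
0.3 [-0.07 -2.72  6.83]
0.2 [-0.07 -2.92  7.62]
0.1 [-0.08 -3.04  8.42]
0 [-0.08 -3.07  9.23]
```

```bash
python3 -m handwheel '[[[0,0,0,0,-0.7,0.5,0],[0,0,0,0,-0.7,1.5,0],[0,0,0,0,-0.7,2.5,0],[0,0,0,0,-0.7,2.7,0]]]' | grep -E "tool_pos|contact"
python3 -m handwheel '[[[0,0,0,0,0,0.4,0],[0,0,0,0,0,0.4,0]]]' | grep -E "tool_pos|contact"
python3 -m handwheel '[[[0,0,0,0,-0.1,0.4,0],[0,0,0,0,-0.2,0.4,0]]]' | grep -E "tool_pos|contact"
python3 -m handwheel '[[[0,0,0,0,-0.2,0.4,0],[0,0,0,0,-0.2,0.4,0]]]' | grep -E "tool_pos|contact"
python3 -m handwheel '[[[0,0,0,0,-0.2,0.4,0],[0,0,0,0,-0.2,0.4,0]]]' | grep -E "tool_pos|contact"
```

```text
tool_pos: [581.7, -153.8, 199.7]
contact_force: [-0.5, 0.3, 0.1]
tool_pos: [583.0, -154.2, 197.7]
contact_force: [-0.1, -0.5, -0.1]
tool_pos: [581.6, -154.6, 195.1]
contact_force: [-0.2, -0.8, 0.1]
tool_pos: [578.8, -154.7, 191.5]
contact_force: [-1.6, 0.4, 2.9]
tool_pos: [577.3, -154.7, 187.2]
contact_force: [-1.6, -1.2, 2.6]
```

```bash
python3 -m handwheel '[[[0,0,0,0,-0.3,0.4,0],[0,0,0,0,-0.5,0.8,0],[0,0,0,0,-0.8,1.2,0],[0,0,0,0,-1,1.6,0],[0,0,0,0,-1.2,2,0]]]' | grep -E "tool_pos|contact"
python3 -m handwheel '[[[0,0,0,0,-0.1,0.4,0],[0,0,0,0,-0.3,0.8,0],[0,0,0,0,-0.4,1.2,0],[0,0,0,0,-0.5,1.6,0],[0,0,0,0,-0.5,2,0]]]' | grep -E "tool_pos|contact"
python3 plan.py 558.5 -154.8 136 keep 1
```

```text
tool_pos: [565.4, -154.7, 166.4]
contact_force: [-1.0, 0.3, 2.3]
tool_pos: [560.4, -154.6, 146.6]
contact_force: [-0.4, -0.7, -1.1]
24.07 [ 560.4 -154.6  146.6] [-0.42  0.3   1.61  0.    1.23 -0.43] [-0.4 -0.7 -1.1] -0.5 0.3582099359482527
[0.0, 0.0, 0.0] [-0.02, -0.19, 1.06] rows>=0.3
```

```bash
python3 -m handwheel '[[[0,0,0,0,-0.1,0.3,0],[0,0,0,0,-0.1,0.6,0],[0,0,0,0,-0.1,0.6,0]]]' | grep -E "tool_pos|contact"
python3 -m handwheel '[[[0,0,0,0,0,0.3,0],[0,0,0,0,0,0.5,0],[0,0,0,0,0,0.5,0]]]' | grep -E "tool_pos|contact"
python3 - <<'E'
from kth import *
print(th())
E
```

```text
tool_pos: [559.3, -154.5, 140.3]
contact_force: [0.1, -0.7, -0.3]
tool_pos: [560.0, -154.9, 136.2]
contact_force: [0.1, 0.7, -0.5]
[(np.float32(93.1), np.float64(-0.08)), (np.float32(92.7), np.float64(-0.06)), (np.float32(92.0), np.float64(1.24)), (np.float32(90.8), np.float64(1.22)), (np.float32(90.6), np.float64(1.26)), (np.float32(89.7), np.float64(-0.04))]
```

```bash
python3 -m handwheel '[[[0,0,0,0,0,0.2,0],[0,0,0,0,0,0.2,0]]]' | grep -E "tool_pos|contact"
python3 -m handwheel '[[[0,0,0,0,0,0.2,0],[0,0,0,0,0,0.2,0]]]' | grep -E "tool_pos|contact"
python3 -m handwheel '[[[0,0,0,0,0,0.2,0],[0,0,0,0,0,0.2,0]]]' | grep -E "tool_pos|contact"
```

```text
tool_pos: [560.0, -154.9, 135.9]
contact_force: [-2.6, 1.6, 7.5]
tool_pos: [560.1, -154.9, 135.7]
contact_force: [-6.6, 2.7, 15.4]
tool_pos: [560.2, -154.9, 135.5]
contact_force: [-9.4, 3.4, 23.7]
```

The stop is stiff at z=136, exactly the closed bar top. Backing off and verifying by numbers, since the picture allowance is used up.

```bash
python3 -m handwheel '[[[0,0,0,0,0,-1,0],[0,0,0,0,0,-4,0],[0,0,0,0,0,-8,0],[0,0,0,0,0,-12,0],[0,0,0,0,0,-15,0]]]' | grep -E "tool_pos|contact"
python3 -m handwheel '[[[0,0,0,5,-12,0,0],[0,0,0,8,-18,0,0],[0,0,0,8,-18,0,0],[0,0,0,8,-18,0,0],[0,0,0,8,-18,0,0]]]' | grep -E "tool_pos|contact"
python3 -m handwheel '[[[0,0,0,10,-8,0,0],[0,0,0,10,-8,0,0],[0,0,0,10,-8,0,0],[0,0,0,10,-8,0,0],[0,0,0,10,-8,0,0]]]' | grep -E "time|tool_pos|contact"
python3 - <<'E'
from kth import *
np.set_printoptions(precision=1,suppress=True)
print(th())
C=Rz(.014);c=np.array([593.3,-196.5,0])
P=lambda n,*X:proj(n,C@X+c)
# top: bright bar ridge across the bar direction at gaps between knobs
t=imaging.read_camera('top')['pixels']; g=cv2.cvtColor(t,cv2.COLOR_RGB2GRAY).astype(np.float32)
sc=imaging.read_camera('scene')['pixels']; gs=cv2.cvtColor(sc,cv2.COLOR_RGB2GRAY).astype(np.float32)
for y in(-42,42,120):
  for n,G in(('top',g),('scene',gs)):
    print(y,n,"x profile -52..-16:",[int(cv2.getRectSubPix(G,(1,1),tuple(map(float,P(n,x,y,131))))[0,0]) for x in range(-52,-15,3)])
for n,im in(('scene',sc),('top',t)):
    x0,y0,x1,y1=(190,225,280,275) if n=='scene' else (350,150,470,200)
    m=(im.max(2)[y0:y1,x0:x1]<70).astype(np.uint8);k,l,st,ce=cv2.connectedComponentsWithStats(m)
    print(n,[(st[i],(ce[i]+[x0,y0]).round(1)) for i in range(1,k) if st[i,4]>80],[P(n,0,y,z) for y,z in((84,141),(0,141),(-84,138))])
E
```

```text
tool_pos: [560.4, -155.1, 283.7]
contact_force: [0.8, -0.3, 0.8]
tool_pos: [375.8, -75.8, 279.5]
contact_force: [0.2, 0.3, 0.1]
time_s: 26.37
tool_pos: [296.5, 23.0, 280.3]
contact_force: [-0.1, -0.3, -0.2]
[(np.float32(138.1), np.float64(0.72)), (np.float32(138.1), np.float64(0.7)), (np.float32(138.1), np.float64(0.68)), (np.float32(138.1), np.float64(0.66)), (np.float32(138.1), np.float64(0.64)), (np.float32(138.1), np.float64(0.62))]
-42 top x profile -52..-16: [46, 41, 40, 39, 43, 69, 90, 81, 49, 38, 38, 39, 43]
-42 scene x profile -52..-16: [140, 139, 136, 136, 130, 107, 110, 120, 99, 107, 132, 142, 143]
42 top x profile -52..-16: [50, 43, 43, 39, 44, 71, 91, 87, 52, 39, 38, 38, 38]
42 scene x profile -52..-16: [142, 142, 137, 138, 138, 119, 112, 115, 105, 106, 141, 142, 142]
120 top x profile -52..-16: [45, 47, 49, 48, 50, 72, 91, 81, 51, 45, 48, 50, 49]
120 scene x profile -52..-16: [137, 129, 98, 92, 92, 101, 113, 114, 103, 103, 141, 139, 137]
scene [(array([ 71,   2,  12,  17, 145], dtype=int32), array([266.6, 235.4])), (array([ 39,   9,  13,  16, 157], dtype=int32), array([235.2, 241.7])), (array([  0,  15,  90,  35, 612], dtype=int32), array([233.3, 258.6])), (array([  7,  16,  13,  16, 165], dtype=int32), array([202.9, 248.9]))] [array([267.1, 233.3]), array([235.7, 240.1]), array([203.7, 247.7])]
top [(array([  7,  11,  15,  24, 159], dtype=int32), array([362.8, 174.1])), (array([ 57,  11,  31,  23, 473], dtype=int32), array([421.8, 172. ])), (array([ 23,  12,  33,  22, 463], dtype=int32), array([387.5, 173. ])), (array([ 92,  13,  19,  20, 277], dtype=int32), array([450.7, 172.1])), (array([   3,   35,  117,   15, 1266], dtype=int32), array([408.9, 191.9]))] [array([378.4, 170.7]), array([413.5, 170. ]), array([448.2, 169.5])]
```

Both cameras put the bar at crate x about -34 at z 131, which is closed. The knobs are unchanged and the arm is clear of everything.

```bash
python3 -c "
from workcell import order
print(order.close_job())"
```

```text
the job is handed in; nothing more can be done
None
```

The job is handed in at about 26 s: by camera and force readings, both canisters stand upright on the cork discs, one in each cell, and the keeper bar is fully down in its catches and released; `close_job()` returned no verdict.

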